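# Extend the lamp boom by one hole

## Task

The inspection lamp hangs one hole short of the middle of the spawning tank. Press in the spring button on the lamp's telescoping boom and slide the outer tube out, away from the post, until the button pops up in the next hole; then give the tube a light but definite tug back towards the post, some 10 newtons on the button, to make sure that it holds, and let go. Do not crush the thin tube, never wrench it against the caught button, and leave the other things on the bench where they are.

Things in the scene. Friction and masses are not known exactly. Their poses are not given: they have to be found in the camera images.
- stand: fixed boom stand, bolted down: white base plate 180 x 150 x 14 mm, steel post 28 mm thick and 265 mm high, white clamp head 50 mm wide with a black knob on -x. Origin: on the bench under the post's axis; x, y level, z up. A fixed dark steel inner tube, 20 mm square, runs level along the stand's -y, its axis 210 mm above the bench, to 290 mm from the post, its end hidden in the outer tube
- boom_tube: white painted outer tube of the boom, 25 mm square, wall 1.5 mm; slides on the inner tube, cannot turn; sliding friction 4 N, 2 to 3 N more while the button rubs. Origin: on its axis (210 mm up), at the hole the button starts in; axes as the stand's, -y points outward. Four 13 mm round holes on the +x face at y = -40, 0, 40, 80 mm. Ends: y = +105 mm (near the post), -187 mm (black cap); the lamp hangs at y = -155 mm
- snap_button: sprung steel button, 9 mm thick, domed, carried by the fixed inner tube 200 mm from the post's axis (it does not travel with the outer tube), pressed in along -x: 2 N to start, 4 N fully in. Its dome slips under the hole's edge only when pressed about flush (within 1 mm) with the tube's +x face while the tube is pushed along. In a hole it has 2 mm of play each way. Origin: on the boom's axis
- button_tip (a point): outermost point of the button's dome, at mid height of the tube's +x face, sticking out 4.5 mm from it (17 mm along +x from the boom's axis) when out; axes as the stand's. A flat finger laid over it against the tube's face, as in a pinch across the tube, presses it in far enough once both fingers press evenly; 20 N of grip is plenty, over 40 N a finger (80 N in all) would crush the tube
- boom_slide (a joint): travel of the outer tube in m: 0 with the button in the present hole, growing outward, away from the post; 0.040 with the button in the next hole (the hole now 40 mm nearer to the post), each time with up to 2 mm of play either way. In a tug the slide's friction takes 4 N of the pull and the button the rest: 7 N or more on the button proves it caught, over 15 N in either direction would bend it.
- button_press (a joint): how far the button is pressed in, in m: 0 out (caught in a hole), 0.0045 flush with the tube's face, about 0.006 when it rides under the wall between two holes.
- lamp (a point): the middle of the lamp's underside, 60 mm below the boom's axis; the lamp is a white disc of 110 mm diameter and 28 mm height.
- spawn_tank: clear plastic spawning tank with a slotted insert, 110 x 230 x 105 mm, open on top, under the lamp. Origin: centre of its underside. Bystander.
- dishes: stack of three lidded dishes of 90 mm diameter, 43 mm high. Origin: centre of the underside. Bystander.
- food_jar: jar of fish food, 52 mm diameter, 75 mm high. Origin: centre of the underside. Bystander.
- beaker: clear plastic beaker, 80 mm diameter, 110 mm high. Origin: centre of the underside. Bystander.
- wash_bottle: white bottle, 68 mm diameter, 160 mm high. Origin: centre of the underside. Bystander.
- tank_lid: teal lid of a tank lying flat, 115 x 235 x 21 mm. Origin: centre of the underside. Bystander.
- label_roll: yellow roll of labels lying flat, 76 mm diameter, 20 mm high. Origin: centre of the underside. Bystander.
- spoon: steel spoon lying flat, 170 mm long. Bystander.

How it is judged:
By the outcome, as a careful person would: the job done as asked, in the order asked, and still so for the second after the job is handed in, with the robot touching nothing.
It also fails if it takes over 54 s, if anything falls off the work surface, if the arm or the gripper's body presses on something with over 40 N, if the wrist force passes 120 N, or if a joint passes its speed limit or range.

## Robot

A 7-joint arm with a two-finger parallel gripper is mounted at the origin on the work surface. World frame = base frame: x ahead of the robot, y to its left, z up, the work surface at z = 0. Lengths are in mm, angles in rad, forces in N, time in s.
With the tool pointing down it reaches from about 400 to 875 mm from the base axis. Payload 19.3 kg.
Tool frame: the origin (TCP) lies on the centre line of the jaws, within the pads' length; the fingertips stand 22 mm ahead of it and the grasp point (between the pads) lies 3 mm ahead of it; z points along the fingers, y is the direction in which the jaws open and shut (so a half turn about z gives the same grasp; the last joint's range is limited). The gripper opens to 85 mm and grips with 20 to 120 N. Pads are 22 mm wide; open, the fingers measure 114 mm over their backs; the gripper's body (76 mm by 85 mm) begins 54 mm behind the grasp point. The pads swing forward as they close: fully open they stand 13 mm farther back than shut.
Start: joints at [-1.381, 0.521, -0.036, 1.599, 0.021, 1.021, -0.113], TCP at [160.574, 604.013, 253.291] pointing down, gripper open.
Joint ranges: [-2.91, 2.91], [-0.3, 2.13], [-1.5, 1.42], [0.17, 2.43], [-1.26, 4.41], [0.16, 1.93], [-2.52, 2.52]. Speed limits (rad/s): [1.89, 1.89, 2.39, 2.39, 3.01, 3.01, 3.01].

## Interface

Orientations are given as a unit quaternion [x, y, z, w].
In Python, from workcell import arm gives the robot as it stands.
- The arm moves only by the shell command python3 -m jog 'ROWS' [FORCE]. ROWS is JSON, a list of rows, each a list of 3 entries, a list of its own where there are three numbers: the shift along the tool's x, y, z in mm, then the turn, a rotation vector about the tool's x, y, z in degrees, then the closure in counts, from 0 (fully open) to 255 (shut). A call has 1 to 20 rows; each row is the pose to reach, as a shift and turn from the pose commanded when the call began, along the tool's axes at that moment; what a row does not reach only later rows make up. A row lasts 1/10 s, in which the tool goes at most 50 mm and 8.59 degrees, less where a joint would pass 70% of its speed; a pose out of reach is approached as far as the arm can. A call with a gripper value outside its range is refused whole. The fingers move at their own pace and stop on an object; FORCE is the grip in N (left out, the last holds). Time passes only in rows, so rows that repeat a pose let the fingers close. It gives the time, the measured TCP pose, the force and the opening at its end, in the units of the state.
- arm.sense(): the state, without advancing time (a new reading comes with each control period).
- arm.grab_frame(name): name is "side" or "top" or "wrist"; returns a dict with "pixels" (384x512x3 uint8, red, green, blue), "intrinsics" (3x3 intrinsics, pixels), "k1" (the pictures are not rectified: a ray, as slopes to the right and down, at radius r is drawn at 1 + k1 r^2 times it, then the intrinsics apply), "extrinsics" (4x4, takes a point from camera to world coordinates). Camera axes: x right, y down, z forward; pixel columns grow to the right and rows downward; lengths in mm; the calibration is good to about 2 mm. A picture is of the moment at which its call begins. There is no depth.
- arm.sign_off(): hands the job in, once; it reports no verdict.
The state is a dict: "clock": time; "joint_pos": joint angles; "joint_velocities": joint speeds; "joint_torque": joint torques, N m; "ee_pos": TCP position; "tcp_rot": TCP orientation; "force": force on the tool from outside, world axes, zero at the start; "ft_torque": the same for the moment, N m; "finger_gap": finger opening in mm.
Only numpy, scipy, OpenCV 4.12 (cv2) and the standard library are available. Lean on these libraries where they do the work, as an engineer would, in place of code of your own. Each camera call takes 0.05 s, during which the arm holds its last target. There are 200 camera calls.

## Working session

There is one attempt and no reset: what is moved stays moved. The work goes in short steps, Python scripts to look and compute and a shell command to move; the robot and the scene stay as the last step left them, time stands still between calls to the robot, and variables do not carry over. Pictures are saved under pics/ and viewed, about 8 in all and at most 12, crops included, and the job is handed in when it is done.

```bash
mkdir -p pics; cat > h.py <<'E'
import numpy as np, cv2
from workcell import arm
from scipy.spatial.transform import Rotation as R
def grab(n,fn=None):
    f=arm.grab_frame(n)
    if fn: cv2.imwrite('pics/'+fn,cv2.cvtColor(f['pixels'],cv2.COLOR_RGB2BGR))
    return f
def ray(f,u,v):
    K=np.array(f['intrinsics']);T=np.array(f['extrinsics']);k=f['k1']
    d=np.array([(u-K[0,2])/K[0,0],(v-K[1,2])/K[1,1]]);s=d.copy()
    for _ in range(30): s=d/(1+k*(s@s))
    r=T[:3,:3]@np.array([s[0],s[1],1]);return T[:3,3],r/np.linalg.norm(r)
def onz(f,u,v,z):
    o,r=ray(f,u,v);return o+r*(z-o[2])/r[2]
def tri(r1,r2):
    (a,p),(b,q)=r1,r2
    s=np.linalg.lstsq(np.c_[p,-q],b-a,rcond=None)[0]
    return (a+s[0]*p+b+s[1]*q)/2,np.linalg.norm(a+s[0]*p-b-s[1]*q)
def proj(f,P):
    K=np.array(f['intrinsics']);T=np.array(f['extrinsics'])
    c=T[:3,:3].T@(np.array(P)-T[:3,3]);s=c[:2]/c[2];s=s*(1+f['k1']*(s@s))
    return K[:2,:2]@s+K[:2,2]
E
python3 - <<'E'
from h import *
import pickle
a=grab('top','top0.png');b=grab('side','side0.png')
pickle.dump((a,b),open('f0.pkl','wb'))
for f in(a,b): print(np.round(f['extrinsics'],2).tolist(),f['intrinsics'],f['k1'])
s=arm.sense();print(s)
E
```

```text
[[-0.0, -0.99, 0.15, 361.51], [-1.0, 0.0, -0.0, -46.71], [0.0, -0.15, -0.99, 1463.43], [0.0, 0.0, 0.0, 1.0]] [[413.54765062   0.         256.6192457 ]
 [  0.         413.54765062 190.47130619]
 [  0.           0.           1.        ]] 0.010729491577989523
[[-1.0, -0.03, 0.03, 521.71], [-0.04, 0.77, -0.63, 683.39], [-0.01, -0.63, -0.77, 1045.09], [0.0, 0.0, 0.0, 1.0]] [[368.49029683   0.         256.62934739]
 [  0.         368.49029683 187.95153336]
 [  0.           0.           1.        ]] -0.0932182266367909
{'clock': 0.1, 'joint_pos': array([-1.38120865,  0.52196341, -0.0363266 ,  1.59989758,  0.02120877,
        1.02111714, -0.11283014]), 'joint_velocities': array([ 0.00220322, -0.00287635, -0.00073104, -0.00134573,  0.00015322,
        0.00094343,  0.00057317]), 'joint_torque': array([ 3.23657150e-03, -9.28471899e+01,  1.98423743e+00, -3.70533729e+01,
        1.81976164e-02,  5.27855416e-03,  8.85252371e-05]), 'ee_pos': array([160.51281993, 603.76861252, 252.79681339]), 'tcp_rot': array([ 1.29547804e-01,  9.91573051e-01, -4.99421601e-04, -2.64036067e-05]), 'force': array([ 0.4332062 , -0.02601467,  0.59125868]), 'ft_torque': array([ 0.0239325 ,  0.01187402, -0.03610381]), 'finger_gap': 85.35428214365717}
```

View pics/top0.png

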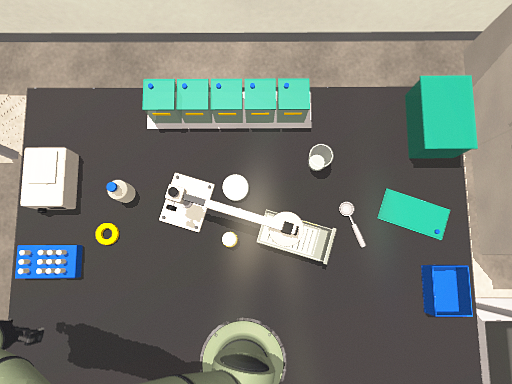

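View pics/side0.png

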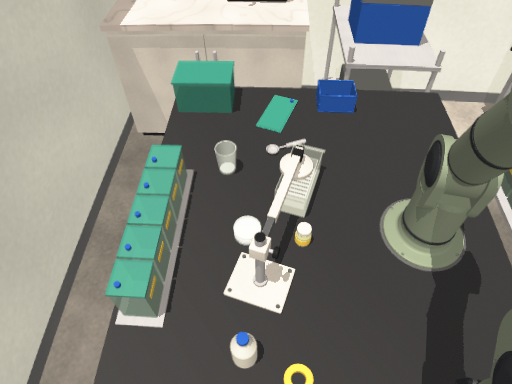

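```bash
python3 - <<'E'
import cv2,numpy as np
a=cv2.imread('pics/top0.png')[165:270,150:345];b=cv2.imread('pics/side0.png')[140:315,215:335]
a=cv2.resize(a,None,fx=4,fy=4,interpolation=cv2.INTER_CUBIC)
cv2.imwrite('pics/c1.png',a)
cv2.imwrite('pics/c2.png',cv2.resize(b,None,fx=3.4,fy=3.4,interpolation=cv2.INTER_CUBIC))
E
```

```text
(no output)
```

View pics/c1.png

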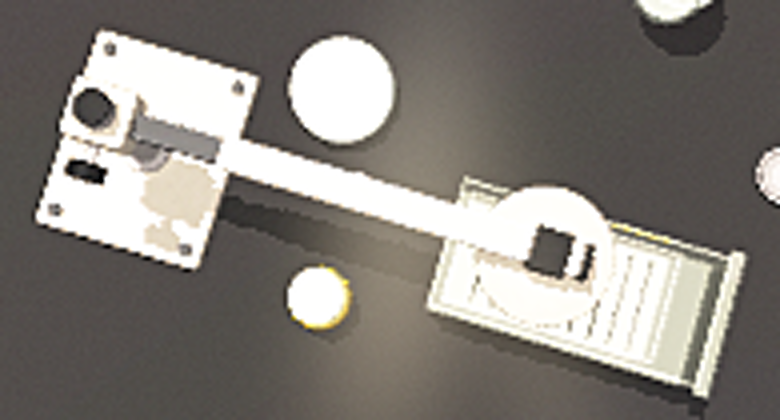

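View pics/c2.png

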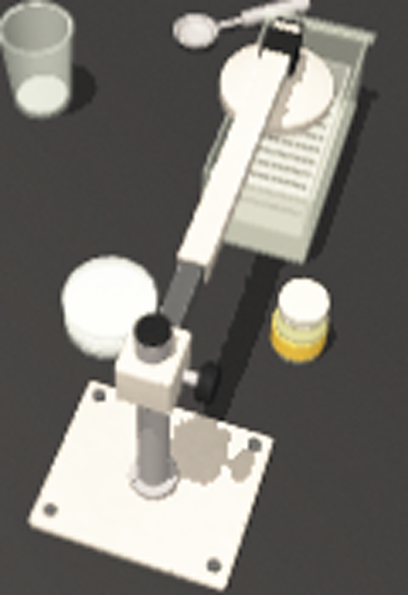

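```bash
cat >> h.py <<'E'
def T(u,v): return (150+(u+.5)/4-.5,165+(v+.5)/4-.5)
def S(u,v): return (215+(u+.5)/3.4-.5,140+(v+.5)/3.4-.5)
E
python3 - <<'E'
from h import *
import pickle
a,b=pickle.load(open('f0.pkl','rb'))
n=onz(a,*T(220,148),222);c=onz(a,*T(594,265),222);p=onz(a,*T(94,107),268)
print(n,c,p,np.linalg.norm(n-c))
# tube edge fit: white mask midline in crop cols 250..440
im=a['pixels'].min(2)
pts=[]
for u in range(213,258):
    col=im[:,u]; g=[v for v in range(190,240) if col[v]>170]
    # segment nearest expected line
    e=202+(u-205)*.31
    g=[v for v in g if abs(v-e)<7]
    if g: pts.append(onz(a,u,(min(g)+max(g))/2,222.5)[:2])
pts=np.array(pts);vx,vy,x0,y0=cv2.fitLine(pts.astype(np.float32),cv2.DIST_HUBER,0,.01,.01).ravel()
d=np.array([vx,vy]);d*=np.sign(-d[1]);print('dir',d,'yaw',np.degrees(np.arctan2(-d[0],-d[1])), x0,y0)
o=np.array([x0,y0])
for q in(n,c,p): print('along',(q[:2]-o)@d,'off',(q[:2]-o)@[-d[1],d[0]])
for q in(n,p):
  pass
print('side n',onz(b,*S(194,267),222),'p',onz(b,*S(154,330),268))
bp=[T(100,30),T(258,78),T(195,270),T(37,220)]
B=[onz(a,*q,14)[:2] for q in bp];print(np.round(B,1),np.mean(B,0))
E
```

```text
[515.8595075  106.17546923 222.        ] [ 426.46036373 -174.72199445  222.        ] [540.70193248 192.82864382 268.        ] 294.780582827632
dir [-0.29413772 -0.95576304] yaw 17.105837 485.68448 14.739239
along -96.26698384606998 off 1.9453332379068984
along 198.500090516296 off -0.8765258864800932
along -186.3939797371765 off 0.2008380272451213
side n [513.08245901 112.83045306 222.        ] p [541.5166665  201.24640709 268.        ]
[[648.1 240.1]
 [604.2  99. ]
 [434.6 152.1]
 [478.9 291. ]] [541.47169358 195.54003585]
```

```bash
python3 -m jog '[[[-50,-30,-97],[0,0,10],0],[[-100,-65,-97],[0,0,18],0],[[-150,-95,-97],[0,0,26],0],[[-200,-130,-97],[0,0,34],0],[[-250,-165,-97],[0,0,42],0],[[-300,-195,-97],[0,0,50],0],[[-330,-230,-97],[0,0,58],0],[[-350,-270,-97],[0,0,66],0],[[-370,-310,-97],[0,0,74],0],[[-390,-350,-97],[0,0,82],0],[[-410,-390,-97],[0,0,90],0],[[-430,-430,-97],[0,0,92.2],0],[[-450,-470,-97],[0,0,92.2],0],[[-465,-497,-97],[0,0,92.2],0],[[-465,-497,-97],[0,0,92.2],0],[[-465,-497,-97],[0,0,92.2],0]]' 20
python3 - <<'E'
from h import *
import pickle
w=grab('wrist','w1.png');pickle.dump(w,open('w1.pkl','wb'))
s=arm.sense();print(s['ee_pos'],s['tcp_rot'],s['joint_pos'],s['force']);print(np.round(w['extrinsics'],3),w['intrinsics'][0],w['k1'])
E
```

```text
clock: 1.7
ee_pos: [482.5, 0.0, 350.4]
tcp_rot: [0.806, 0.592, -0.0, 0.001]
force: [-0.3, 0.0, 1.0]
finger_gap: 85.7
[482.26375469   2.42022252 350.19979631] [ 8.05351450e-01  5.92797588e-01 -2.26315565e-04  9.97889517e-05] [-0.62695688  0.21469035  0.60123842  1.85530292 -0.13433462  1.11224413
 -0.27846214] [ 0.5431995   0.50648286 -0.30827063]
[[ 9.54000e-01 -2.87000e-01 -8.40000e-02  5.04121e+02]
 [-2.99000e-01 -9.15000e-01 -2.72000e-01  7.03360e+01]
 [ 1.00000e-03  2.85000e-01 -9.58000e-01  4.70701e+02]
 [ 0.00000e+00  0.00000e+00  0.00000e+00  1.00000e+00]] [325.93433592   0.         252.29231646] -0.08080459380422784
```

View pics/w1.png

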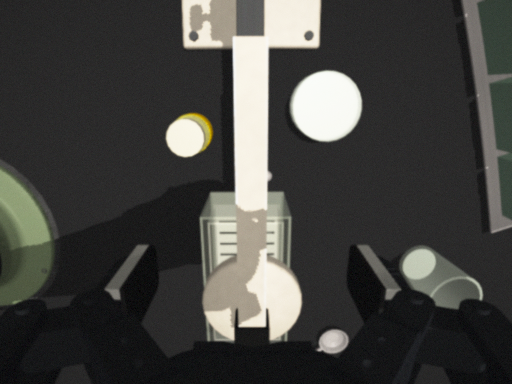

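```bash
python3 - <<'E'
from h import *
import pickle
w=pickle.load(open('w1.pkl','rb'));im=w['pixels'].astype(int)
print(im[168:185,262:276].min(2))
print(im[30:42,245:262:4].min(2).T)
L=[];Rr=[]
for v in range(50,200,5):
    row=im[v].min(1); 
    g=np.where(row[225:275]>130)[0]+225
    g=g[(g>228)&(g<275)]
    if v>165 and v<190: continue
    L.append(onz(w,g.min()-.5,v,222.5));Rr.append(onz(w,g.max()+.5,v,222.5))
M=(np.array(L)+Rr)/2;print('width',np.mean(np.linalg.norm(np.array(L)-Rr,axis=1)))
vx,vy,x0,y0=cv2.fitLine(M[:,:2].astype(np.float32),cv2.DIST_HUBER,0,.01,.01).ravel()
d=np.array([vx,vy]);d*=-np.sign(d[1]);print('dir',d,'yaw',np.degrees(np.arctan2(-d[0],-d[1])))
o=np.array([x0,y0]);n=np.array([-d[1],d[0]])
for nm,q in(('btn',onz(w,269,176,210)),('near',onz(w,250.5,36,222.5))):
    q=q[:2];s=(q-o)@d;print(nm,q,'off',(q-o)@n,'axis pt',o+s*d)
s=arm.sense();Rt=R.from_quat(s['tcp_rot']).as_matrix();print(Rt,s['ee_pos'])
E
```

```text
[[229 229 230 233 222 158  78  44  43  45  43  44  41  45]
 [228 228 232 234 225 162  82  50  42  41  44  44  45  44]
 [231 229 231 234 227 172  96  56  42  41  44  40  42  39]
 [228 228 232 234 231 193 138  95  66  48  42  45  43  43]
 [229 230 232 235 233 205 170 138 101  60  49  44  42  41]
 [229 230 232 235 233 216 187 166 139  92  57  43  43  40]
 [230 229 232 234 232 216 197 180 161 121  67  43  40  42]
 [230 231 232 234 234 223 201 190 168 133  75  46  42  36]
 [230 229 233 236 235 225 205 187 165 130  75  46  43  43]
 [232 230 232 234 233 218 198 180 157 116  64  46  42  42]
 [229 230 232 234 233 214 188 169 142  94  58  45  41  45]
 [230 229 231 235 231 201 169 146 111  71  46  45  44  43]
 [230 230 230 234 226 190 140 107  77  52  42  45  44  40]
 [228 229 231 233 223 168  97  65  44  41  46  45  44  43]
 [228 228 231 233 220 151  75  43  44  38  44  41  40  44]
 [228 227 231 233 218 142  71  45  43  41  44  42  42  40]
 [229 229 230 233 220 142  63  44  43  42  43  41  45  42]]
[[ 94  95  90  89  95 124 185 222 232 232 232 232]
 [ 86  92  89  94  93 121 184 225 231 233 232 232]
 [ 90  92  92  92  94 121 184 222 231 233 233 233]
 [ 90  90  94  92  99 127 183 225 233 233 232 234]
 [ 90  92  95  89  94 124 181 224 232 233 233 233]]
width 26.255717909500998
dir [-0.2980974 -0.9545355] yaw 17.343363
btn [498.10391683   3.90287374] off 15.060248104877317 axis pt [483.72837541   8.39229132]
near [515.23722114 108.98960925] off 0.0885122082463557 axis pt [515.15273379 109.01599671]
[[ 2.97181936e-01  9.54820840e-01 -2.46217837e-04]
 [ 9.54820749e-01 -2.97182019e-01 -4.29048996e-04]
 [-4.82836437e-04 -1.07588288e-04 -9.99999878e-01]] [482.26375469   2.42022252 350.19979631]
```

```bash
python3 -m jog '[[[6.2,-0.3,30],[0,0,0],0],[[6.2,-0.3,60],[0,0,0],0],[[6.2,-0.3,90],[0,0,0],0],[[6.2,-0.3,115],[0,0,0],0],[[6.2,-0.3,130],[0,0,0],0],[[6.2,-0.3,137],[0,0,0],0],[[6.2,-0.3,137],[0,0,0],0],[[6.2,-0.3,137],[0,0,0],0],[[6.2,-0.3,137],[0,0,0],0],[[6.2,-0.3,137],[0,0,0],0]]' 20
python3 - <<'E'
from h import *
import pickle
w=grab('wrist','w2.png');pickle.dump(w,open('w2.pkl','wb'))
s=arm.sense();print(s['ee_pos'],s['force'])
for y in(-12.5,12.5):
  pass
print(proj(w,[483.7+.9548*17,8.4-.297*17,210]))
E
```

```text
clock: 2.75
ee_pos: [484.1, 10.4, 213.9]
tcp_rot: [0.804, 0.594, 0.001, 0.0]
force: [0.4, 1.2, -0.3]
finger_gap: 85.3
[484.00141631  10.3704817  213.78260507] [-0.23024498 -0.29323726 -0.49648895]
[292.40777176 275.76294396]
```

View pics/w2.png

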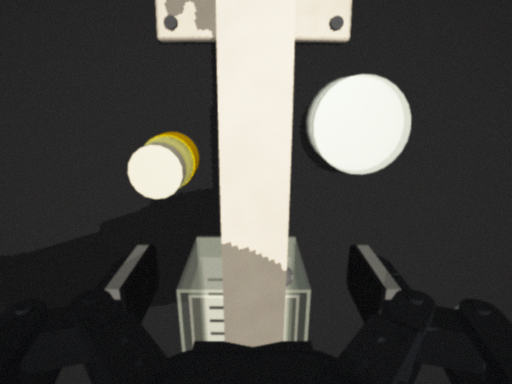

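```bash
python3 -m jog '[[[-1.8,0.4,0],[0,0,0],60],[[-1.8,0.4,0],[0,0,0],120],[[-1.8,0.4,0],[0,0,0],140],[[-1.8,0.4,0],[0,0,0],150],[[-1.8,0.4,0],[0,0,0],150],[[-1.8,0.4,0],[0,0,0],150]]' 20
python3 - <<'E'
from h import *
w=grab('wrist','w3.png');s=arm.sense();print(s['ee_pos'],s['force'],s['finger_gap'])
E
```

```text
clock: 3.4
ee_pos: [483.6, 8.4, 213.3]
tcp_rot: [0.804, 0.594, -0.0, -0.0]
force: [0.1, -0.0, 0.1]
finger_gap: 35.0
[483.65639468   8.39906463 213.28844083] [-0.92015241  0.43531383 -0.05582511] 35.07184555086445
```

View pics/w3.png

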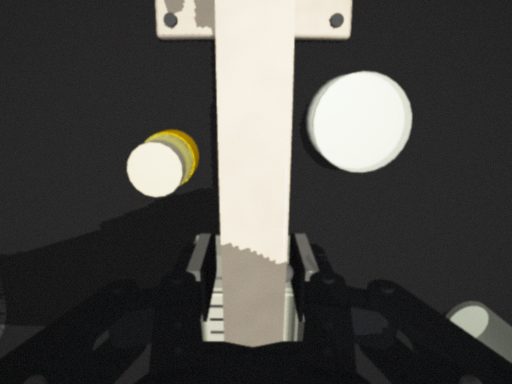

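```bash
python3 - <<'E'
from h import *
w=grab('wrist');s=arm.sense();p=s['ee_pos'];Rt=R.from_quat(s['tcp_rot']).as_matrix()
for dx in(-11,0,11):
  for z in(18,3,-12): print(dx,z,proj(w,p+Rt@[dx,17.5,z]).round(1))
im=cv2.imread('pics/w3.png')[215:335,180:340];cv2.imwrite('pics/c3.png',cv2.resize(im,None,fx=5,fy=5,interpolation=cv2.INTER_CUBIC))
E
```

```text
-11 18 [288.9 276.4]
-11 3 [292.5 294.5]
-11 -12 [296.8 316.4]
0 18 [289.7 256.1]
0 3 [293.5 272.6]
0 -12 [298.1 292.8]
11 18 [290.6 234.8]
11 3 [294.6 249.6]
11 -12 [299.5 267.8]
```

View pics/c3.png

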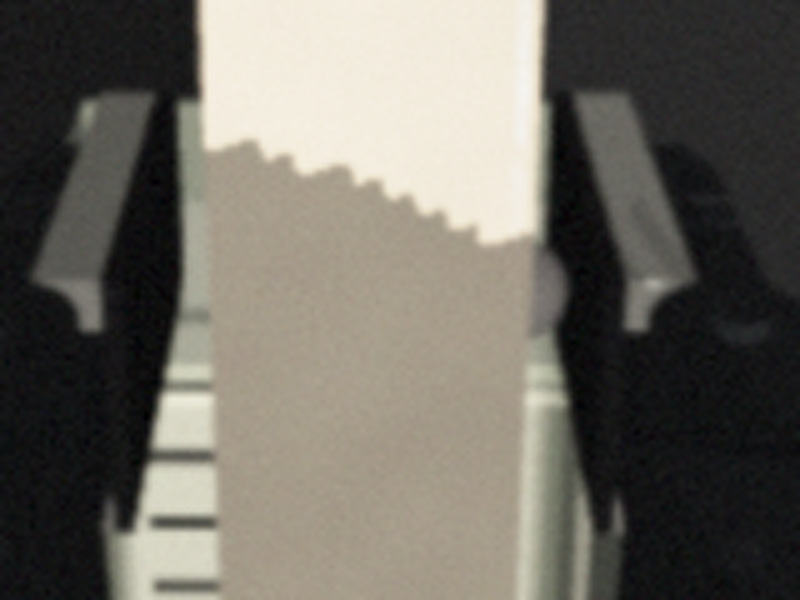

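```bash
python3 -m jog '[[[0,0.7,0],[0,0,0],160],[[0,0.7,0],[0,0,0],170],[[0,0.7,0],[0,0,0],180],[[0,0.7,0],[0,0,0],190],[[0,0.7,0],[0,0,0],200],[[0,0.7,0],[0,0,0],200],[[0,0.7,0],[0,0,0],200]]' 20
cat > st.py <<'E'
from h import *
s=arm.sense();Rt=R.from_quat(s['tcp_rot']).as_matrix()
print(s['clock'],s['ee_pos'].round(2),'Ftool',(Rt.T@s['force']).round(2),'gap',round(s['finger_gap'],2))
print('boom along(out)',round(float((s['ee_pos'][:2]-[483.7,8.4])@[-.2981,-.9545]),2), 'tau',(Rt.T@s['ft_torque']).round(2))
E
python3 st.py
```

```text
clock: 4.2
ee_pos: [484.2, 8.3, 213.4]
tcp_rot: [0.804, 0.594, -0.0, -0.0]
force: [-2.6, 0.7, 6.6]
finger_gap: 24.8
4.2 [484.19   8.28 213.44] Ftool [-0.14 -2.71 -6.57] gap 24.76
boom along(out) -0.03 tau [ 0.39 -0.02  0.17]
```

```bash
python3 -m jog '[[[0,-0.3,-0.3],[0,0,0],255],[[0,-0.3,-0.3],[0,0,0],255],[[-1,-0.3,-0.3],[0,0,0],255],[[-2,-0.3,-0.3],[0,0,0],255],[[-3,-0.3,-0.3],[0,0,0],255],[[-4,-0.3,-0.3],[0,0,0],255]]' 20
python3 st.py
```

```text
clock: 4.8
ee_pos: [483.1, 5.2, 213.5]
tcp_rot: [0.804, 0.594, 0.0, -0.0]
force: [5.1, 6.2, -5.9]
finger_gap: 24.8
4.8 [483.14   5.15 213.51] Ftool [7.44 3.03 5.93] gap 24.82
boom along(out) 3.27 tau [-0.75  1.18  0.13]
```

```bash
python3 -m jog '[[[-1,0.15,0.15],[0,0,0],255],[[-2,0.15,0.15],[0,0,0],255],[[-4,0.15,0.15],[0,0,0],255],[[-6,0.15,0.15],[0,0,0],255],[[-6,0.15,0.15],[0,0,0],255]]' 20
python3 st.py
python3 - <<'E'
from h import *
grab('wrist','w4.png')
E
```

```text
clock: 5.3
ee_pos: [481.3, -1.1, 213.5]
tcp_rot: [0.804, 0.594, 0.0, -0.0]
force: [1.6, 1.7, 0.4]
finger_gap: 25.0
5.3 [481.26  -1.06 213.49] Ftool [ 2.07  1.02 -0.36] gap 24.97
boom along(out) 9.76 tau [-0.14  0.55  0.12]
```

View pics/w4.png

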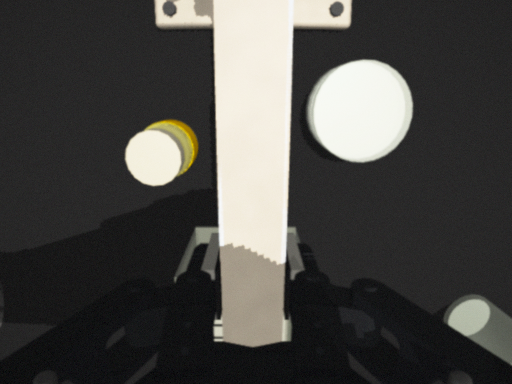

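```bash
python3 -m jog '[[[-2,0,0],[0,0,0],255],[[-5,0,0],[0,0,0],255],[[-8,0,0],[0,0,0],255],[[-11,0,0],[0,0,0],255],[[-14,0,0],[0,0,0],255],[[-17,0,0],[0,0,0],255],[[-20,0,0],[0,0,0],255],[[-22,0,0],[0,0,0],255],[[-24,0,0],[0,0,0],255],[[-25,0,0],[0,0,0],255]]' 20
python3 st.py
python3 - <<'E'
from h import *
import pickle
a0,_=pickle.load(open('f0.pkl','rb'));a=grab('top')
# near end position along inner tube: profile of brightness
for f in(a0,a):
    im=cv2.GaussianBlur(f['pixels'].min(2),(3,3),0);P=[]
    n=np.array([515.2,109.0,222.]);d=np.array([-.2981,-.9545,0])
    pr=[]
    for t in np.arange(-30,70,1.):
        u,v=proj(f,n+d*t);pr.append(cv2.getRectSubPix(im,(1,1),(float(u),float(v)))[0,0])
    pr=np.array(pr,int);print(pr[::4], np.where(pr>170)[0][0]-30)
E
```

```text
clock: 6.35
ee_pos: [473.8, -25.0, 213.5]
tcp_rot: [0.804, 0.594, 0.0, -0.0]
force: [1.4, 4.0, -0.1]
finger_gap: 24.8
6.35 [473.82 -25.03 213.47] Ftool [4.24 0.18 0.14] gap 24.84
boom along(out) 34.85 tau [0.06 0.9  0.1 ]
[140 140 140 140 139 140 140 137 185 244 254 254 254 254 254 254 254 254
 254 254 254 254 254 254 254] 2
[151 151 150 150 150 151 152 152 152 152 152 152 152 153 154 152 164 197
 159 158 187 190 191 193 194] 35
```

```bash
python3 -m jog '[[[-1,0,0],[0,0,0],255],[[-2,0,0],[0,0,0],255],[[-3,0,0],[0,0,0],255],[[-4,0,0],[0,0,0],255],[[-4.7,0,0],[0,0,0],255],[[-4.7,0,0],[0,0,0],255]]' 20
python3 st.py
```

```text
clock: 7.0
ee_pos: [472.4, -29.8, 213.5]
tcp_rot: [0.804, 0.594, -0.0, -0.0]
force: [-2.5, 4.0, 4.9]
finger_gap: 24.7
7.0 [472.37 -29.79 213.45] Ftool [ 3.08 -3.54 -4.88] gap 24.71
boom along(out) 39.83 tau [0.73 0.56 0.11]
```

```bash
cat > btn.py <<'E'
from h import *
w=grab('wrist');u,v=proj(w,[483.7+.9548*14.5,8.4-.297*14.5,210]);print(u,v)
u,v=int(round(u)),int(round(v))
print(w['pixels'].min(2)[v-14:v+15:2,u-8:u+13])
cv2.imwrite('pics/b.png',cv2.resize(cv2.cvtColor(w['pixels'],4)[v-50:v+100,200:350],None,fx=4,fy=4,interpolation=2))
E
python3 btn.py; python3 st.py
```

```text
288.7045047416089 183.0038534462494
[[221 224 224 227 229 228 212 168  84  47  39  39  42  39  39  41  38  42
   38  45  42]
 [223 224 225 227 229 227 214 165  84  39  40  41  41  40  41  39  38  40
   39  40  37]
 [220 223 224 226 229 229 218 181 117  68  57  39  40  39  41  40  37  42
   42  42  39]
 [223 219 223 227 228 228 219 195 159 140 119  87  62  43  41  38  40  41
   41  38  44]
 [221 222 227 227 228 227 218 198 170 162 155 141 114  81  52  41  40  43
   41  42  41]
 [222 221 225 227 228 226 220 204 182 175 167 159 151 121  79  49  43  42
   41  38  35]
 [221 221 227 227 227 227 223 205 191 183 179 169 162 145 111  65  43  42
   41  39  40]
 [221 222 224 227 228 228 221 205 195 188 181 176 167 149 122  67  45  38
   40  41  40]
 [220 221 221 227 228 226 220 204 193 185 183 170 165 141 110  61  44  38
   43  39  39]
 [222 221 224 226 229 226 217 195 176 163 165 164 152 127  83  54  42  40
   41  39  39]
 [221 222 226 225 228 226 216 191 174 164 165 149 123  78  49  36  39  40
   42  41  44]
 [219 223 223 227 227 226 213 172 153 140 126 100  65  47  41  41  43  43
   38  43  39]
 [222 222 221 227 228 226 205 142 101  79  57  46  41  42  37  39  40  42
   40  38  39]
 [220 222 227 228 228 223 193 103  49  43  40  42  40  40  42  40  37  38
   42  38  37]
 [219 223 226 227 227 216 168  93  45  42  40  38  42  42  37  41  38  40
   38  37  38]]
7.05 [472.37 -29.76 213.46] Ftool [ 2.74 -4.05 -6.15] gap 24.61
boom along(out) 39.8 tau [0.73 0.53 0.12]
```

```bash
python3 -m jog '[[[0,-0.2,-0.15],[0,0,0],255],[[0.4,-0.2,-0.15],[0,0,0],255],[[0.8,-0.2,-0.15],[0,0,0],255],[[1.2,-0.2,-0.15],[0,0,0],255],[[1.4,-0.2,-0.15],[0,0,0],255],[[1.4,-0.2,-0.15],[0,0,0],255]]' 25
python3 st.py
```

```text
clock: 7.65
ee_pos: [472.7, -28.5, 213.5]
tcp_rot: [0.804, 0.594, -0.0, 0.0]
force: [0.3, -4.3, -5.0]
finger_gap: 24.7
7.65 [472.75 -28.49 213.52] Ftool [-4.03  1.57  4.96] gap 24.74
boom along(out) 38.48 tau [-0.31 -0.8   0.12]
```

Friction only so far; advance in small steps.

```bash
python3 -m jog '[[[0.2,0.05,0.08],[0,0,0],255],[[0.4,0.05,0.08],[0,0,0],255],[[0.4,0.05,0.08],[0,0,0],255]]'
python3 st.py;  python3 -m jog '[[[0.2,0,0],[0,0,0],255],[[0.3,0,0],[0,0,0],255],[[0.3,0,0],[0,0,0],255]]'
python3 st.py
```

```text
clock: 7.95
ee_pos: [472.9, -28.0, 213.5]
tcp_rot: [0.804, 0.594, -0.0, 0.0]
force: [-0.1, -4.4, -4.0]
finger_gap: 24.7
7.95 [472.88 -28.01 213.5 ] Ftool [-4.2   1.18  3.99] gap 24.67
boom along(out) 37.98 tau [-0.25 -0.87  0.12]
clock: 8.25
ee_pos: [472.9, -27.8, 213.5]
tcp_rot: [0.804, 0.594, -0.0, 0.0]
force: [-0.8, -6.6, -2.9]
finger_gap: 24.6
8.25 [472.94 -27.81 213.49] Ftool [-6.57  1.14  2.89] gap 24.63
boom along(out) 37.77 tau [-0.16 -1.11  0.09]
```

```bash
python3 -m jog '[[[0.15,0,0],[0,0,0],255],[[0.3,0,0],[0,0,0],255],[[0.3,0,0],[0,0,0],255]]'
python3 st.py
```

```text
clock: 8.55
ee_pos: [473.0, -27.7, 213.5]
tcp_rot: [0.804, 0.594, -0.0, 0.0]
force: [0.2, -6.7, -3.2]
finger_gap: 24.8
8.55 [472.95 -27.72 213.49] Ftool [-6.39  2.13  3.19] gap 24.85
boom along(out) 37.68 tau [-0.21 -1.26  0.06]
```

```bash
python3 -m jog '[[[0.15,0,0],[0,0,0],255],[[0.3,0,0],[0,0,0],255],[[0.3,0,0],[0,0,0],255]]'
python3 st.py;python3 -m jog '[[[0.15,0,0],[0,0,0],255],[[0.3,0,0],[0,0,0],255],[[0.3,0,0],[0,0,0],255]]'
python3 st.py
```

```text
clock: 8.85
ee_pos: [473.0, -27.6, 213.5]
tcp_rot: [0.804, 0.594, -0.0, 0.0]
force: [-0.4, -8.2, -2.4]
finger_gap: 24.7
8.85 [473.02 -27.57 213.5 ] Ftool [-7.91  2.01  2.39] gap 24.7
boom along(out) 37.52 tau [-0.29 -1.57  0.09]
clock: 9.15
ee_pos: [473.1, -27.4, 213.5]
tcp_rot: [0.804, 0.594, -0.0, 0.0]
force: [-1.4, -8.9, -2.4]
finger_gap: 24.6
9.15 [473.06 -27.41 213.5 ] Ftool [-8.96  1.28  2.4 ] gap 24.56
boom along(out) 37.35 tau [-0.27 -1.8   0.06]
```

```bash
python3 -m jog '[[[0.2,0,0],[0,0,0],255],[[0.4,0,0],[0,0,0],255],[[0.6,0,0],[0,0,0],255],[[0.6,0,0],[0,0,0],255]]'
python3 st.py;python3 -m jog '[[[0.15,0,0],[0,0,0],255],[[0.3,0,0],[0,0,0],255],[[0.3,0,0],[0,0,0],255]]'
python3 st.py
```

```text
clock: 9.55
ee_pos: [473.1, -27.2, 213.5]
tcp_rot: [0.805, 0.594, -0.0, 0.0]
force: [-2.0, -10.9, -2.1]
finger_gap: 24.6
9.55 [473.15 -27.19 213.51] Ftool [-11.04   1.3    2.16] gap 24.6
boom along(out) 37.12 tau [-0.29 -2.27 -0.02]
clock: 9.85
ee_pos: [473.2, -27.1, 213.5]
tcp_rot: [0.805, 0.594, -0.001, 0.0]
force: [-2.7, -12.8, -1.5]
finger_gap: 24.7
9.85 [473.17 -27.09 213.51] Ftool [-13.05   1.2    1.56] gap 24.66
boom along(out) 37.01 tau [-0.24 -2.53 -0.  ]
```

```bash
python3 -m jog '[[[0.2,0,0],[0,0,0],255],[[0.2,0,0],[0,0,0],255],[[0.2,0,0],[0,0,0],255],[[0.2,0,0],[0,0,0],255]]'
python3 st.py;python3 -m jog '[[[-0.6,0,0],[0,0,0],255],[[-1.2,0,0],[0,0,0],255],[[-1.8,0,0],[0,0,0],255],[[-2.2,0,0],[0,0,0],255],[[-2.2,0,0],[0,0,0],255]]'
python3 st.py
```

```text
clock: 10.25
ee_pos: [473.2, -27.0, 213.5]
tcp_rot: [0.805, 0.594, -0.001, 0.0]
force: [-2.7, -13.9, -1.4]
finger_gap: 24.9
10.25 [473.2  -27.03 213.5 ] Ftool [-14.1    1.56   1.43] gap 24.86
boom along(out) 36.94 tau [-0.27 -2.66  0.08]
clock: 10.75
ee_pos: [473.0, -27.6, 213.5]
tcp_rot: [0.804, 0.594, 0.0, -0.0]
force: [1.3, -0.8, -4.6]
finger_gap: 24.9
10.75 [473.02 -27.56 213.51] Ftool [-0.38  1.51  4.59] gap 24.92
boom along(out) 37.51 tau [-0.25 -0.15  0.08]
```

```bash
python3 -m jog '[[[0,0,0],[0,0,0],170],[[0,0,0],[0,0,0],140],[[0,0,0],[0,0,0],80],[[0,0,0],[0,0,0],0],[[0,0,0],[0,0,0],0],[[0,0,0],[0,0,0],0],[[0,0,-20],[0,0,0],0],[[0,0,-50],[0,0,0],0],[[0,0,-80],[0,0,0],0],[[0,0,-110],[0,0,0],0],[[0,0,-137],[0,0,0],0],[[0,0,-137],[0,0,0],0],[[0,0,-137],[0,0,0],0],[[0,0,-137],[0,0,0],0]]'
python3 st.py; python3 - <<'E'
from h import *
grab('wrist','w5.png');grab('top','top5.png');w=grab('wrist')
print('btn pred',proj(w,[483.7+.9548*14.5,8.4-.297*14.5,210]))
for v in range(0,100): 
    pass
a=cv2.imread('pics/top0.png').astype(int);b=cv2.imread('pics/top5.png').astype(int)
m=np.abs(a-b).max(2)
for nm,(u,v) in dict(dish=(235,187),jar=(230,240),beaker=(320,158),bottle=(120,190),lid=(414,214),roll=(107,234),spoon=(352,222),tank=(325,240)).items(): print(nm,(m[v-8:v+8,u-8:u+8]>40).sum())
E
```

```text
clock: 12.15
ee_pos: [472.6, -27.8, 349.8]
tcp_rot: [0.804, 0.594, -0.0, -0.0]
force: [0.2, 0.2, -0.4]
finger_gap: 85.5
12.15 [472.59 -27.78 349.78] Ftool [0.22 0.18 0.38] gap 85.5
boom along(out) 37.85 tau [-0.02 -0.01  0.03]
btn pred [270.74230175 140.36204952]
dish 256
jar 240
beaker 0
bottle 0
lid 0
roll 0
spoon 0
tank 0
```

View pics/w5.png

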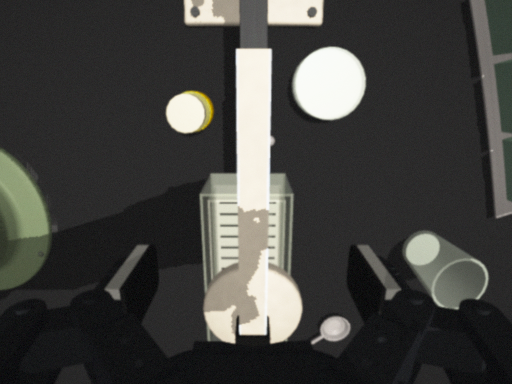

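```bash
python3 - <<'E'
from h import *
w=grab('wrist');p=onz(w,254,48,222.5);print('slide',(p[:2]-[515.2,109])@[-.2981,-.9545])
print('jar',onz(w,186,112,75),'dish',onz(w,329,83,43))
import pickle
w=pickle.load(open('w1.pkl','rb'));print('before',onz(w,186,137,75),onz(w,326,106,43))
arm.sign_off()
E
```

```text
slide 37.695731609392794
jar [412.66000821  46.33604685  75.        ] dish [590.62199329  27.778295    43.        ]
before [412.85638445  46.44135847  75.        ] [590.63684363  28.25004551  43.        ]
the job is handed in; nothing more can be done
```

The boom is now out one hole, the button has popped up in it, and the job is handed in. I pinched the tube over the button at about 20 N and slid it outward until the wrist picture showed the button standing fully out.

- **Tug:** I pulled back towards the post with the grip at 25 N, up to 14.1 N in total. With 4 N of that taken by friction, about 10 N was on the button, and it held. I then eased off the pull, opened the gripper and lifted clear.
- **Slide:** the last picture gives a slide of 37.7 mm, and the button is still out. That fits the tube resting at the edge of its 2 mm play (38 mm), give or take the camera error. During the tug the tool read as little as 36.9 mm, probably from give in the grip or slight slip at the pads.
- **Other things on the bench:** the jar and dishes moved less than 0.5 mm by the wrist camera. I used that because the arm hid them in the final top picture. In the top view, small patches at the beaker, wash bottle, lid, label roll, spoon and tank had not changed.
- **Time:** the clock stood at about 12 s.

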